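# Put the bearing away in the push-latch bin

## Robot

A 7-joint arm with a two-finger parallel gripper is mounted at the origin on the work surface. World frame = base frame: x ahead of the robot, y to its left, z up, the work surface at z = 0. Lengths are in m, angles in rad, forces in N, time in s.
With the tool pointing down it reaches from about 0.4 to 0.85 m from the base axis. Payload 4.5 kg.
Tool frame: the origin (TCP) lies on the centre line of the jaws, within the pads' length; the fingertips stand 22 mm ahead of it and the grasp point (between the pads) lies 3 mm ahead of it; y points along the fingers, x is the direction in which the jaws open and shut, and the axes are right-handed (so a half turn about y gives the same grasp; the last joint's range is limited). The gripper opens to 85 mm and grips with 20 to 120 N. Pads are 22 mm wide; open, the fingers measure 114 mm over their backs; the gripper's body (76 mm by 85 mm) begins 54 mm behind the grasp point. The pads swing forward as they close: fully open they stand 13 mm farther back than shut.
Start: joints at [1.215, 0.689, -0.195, 1.565, 0.157, 0.902, -0.215], TCP at [0.238, -0.578, 0.253] pointing down, gripper open.
Joint ranges: [-3.01, 3.01], [-0.46, 2.08], [-1.47, 1.51], [0.13, 2.56], [-1, 4.14], [0.04, 2.09], [-2.66, 2.66]. Speed limits (rad/s): [2.57, 2.57, 3.14, 3.14, 3.14, 3.14, 3.14].

## Interface

Orientations are given as a unit quaternion [x, y, z, w].
In Python, from bench import get_state, camera, camera_info, hand_in, regions_of gives the robot as it stands.
- The arm moves only by the shell command python3 -m pendant 'ROWS'. ROWS is JSON, a list of rows, each a list of 7 numbers: the shift along the tool's x, y, z each as a share of 250 mm, from -1 to 1, then the turn, a rotation vector about the tool's x, y, z each as a share of 2 rad, from -1 to 1, then the opening, from -1 (shut) to 1 (fully open). A call has 1 to 12 rows; each row is the pose to reach, as a shift and turn from the pose commanded when the call began, along the tool's axes at that moment; what a row does not reach only later rows make up. A row lasts 1/10 s, in which the tool goes at most 50 mm and 8.59 degrees, less where a joint would pass 70% of its speed; a pose out of reach is approached as far as the arm can. A call with a number of a shift or a turn outside -1 to 1 is refused whole. A call with a gripper value outside its range is refused whole. The fingers move at their own pace and stop on an object; the grip force is fixed at half the most. Time passes only in rows, so rows that repeat a pose let the fingers close. It gives the time, the measured TCP pose, the force and the opening at its end, in the units of the state.
- get_state(): the state, without advancing time (a new reading comes with each control period).
- camera(name): name is "scene" or "top" or "wrist"; returns the picture (480x640x3 uint8, blue, green, red); there is no depth.
- camera_info(name): a dict with "fx", "fy", "cx", "cy" (pixels), "world_from_camera" (4x4, takes a point from camera to world coordinates). Camera axes: x right, y down, z forward; pixel columns grow to the right and rows downward; lengths in m; the calibration is good to about 2 mm. A picture is of the moment at which its call begins: read the wrist's pose just before it. camera_info takes no time and is no camera call; for the wrist camera it gives the pose at the moment of the call.
- hand_in(): hands the job in, once; it reports no verdict.
Trained networks look in the newest picture that a camera, given by its name, has taken for a name from the list of things; names that differ only in an ending like _2 or _b are one class to them, and where a whole thing is asked for, a point or a joint stands for the part that bears it (a point fixed in the world has none). Each returns a list of dicts, best first, with "conf" (0 to 1); they miss things now and then, are a little off and sometimes report something else, mostly with a low value. They report only what shows in the picture. A call takes as long as a camera call. They do not tell look-alikes from the thing itself.
- regions_of(camera, label): "region" (480x640 bool, what is visible of it) and "extent" ([left, top, right, bottom] in pixels, round what is visible of it).
The state is a dict: "time_s": time; "joints": joint angles; "joint_vel": joint speeds; "joint_efforts": joint torques, N m; "ee_pos": TCP position; "eef_rot": TCP orientation; "wrist_force": force on the tool from outside, world axes, zero at the start; "moment": the same for the moment, N m; "width": finger opening in m.
Only numpy, scipy, OpenCV 4.12 (cv2) and the standard library are available. Lean on these libraries where they do the work, as an engineer would, in place of code of your own. Each camera call takes 0.05 s, during which the arm holds its last target.

## Task

Put the loose ball bearing away in the grey steel parts bin: press gently on the black pad of the bin's closed hatch, down to its stop, to free it and let it spring open, lay the bearing down on the bin's floor, then swing the hatch shut and press it gently down to its stop so that it latches and stays shut. Never press on the hatch with more than 25 N, do not drop the bearing in, and leave the other things on the counter alone.

Things in the scene. Friction and masses are not known exactly. Their poses are not given: they have to be found in the camera images.
- bin: Grey steel parts bin fixed on the counter, 170 (x) x 150 (y) x 70 mm high, 4 mm walls. Origin: centre of its underside; +x points to the hinge side (far from the robot), z up. A cross wall (x -50 to -46 mm, full height) splits off the narrow latch chamber at the front. The store room behind it spans x -46 to +81, y -71 to +71 mm; floor at z 12.7, rim at z 70 mm
- bin_floor (a point): Centre of the store room's floor, at (17.5, 0, 12.7) mm in the bin's frame; same axes as the bin
- lid (a joint): Hatch angle (rad): within 0.01 of 0 when latched shut, 1.75 fully open. A damped spring (3 N at the pad when shut, 1 N when open) drives it open in about 2 s; only the latch keeps it shut. Push-push latch: pushing in 4 to 9 mm past the latched position (each bin differs) and letting go frees it; the same push when closing latches it. Too shallow a push changes nothing
- lid_pad (a point): Centre of the top of the black rubber press pad (26 mm across) on the hatch, 146 mm from the hinge axis and 7.5 mm above it when shut; x points to the hinge, z is the outer normal. From 3 mm past the latched position a rubber buffer adds 1.2 N/mm; the latch trips, unseen, at 6 to 12 N; a hard stop follows about 1 mm deeper, felt as a steep rise of force
- lid_hinge (a point): Point on the middle of the hinge axis, at (80, 0, 81) mm in the bin's frame; the axis is the bin's y. Open (1.75 rad), the hatch stands on the bin's far wall, leaning back 10 degrees beyond upright, away from the robot; a steel latch pin on a stalk sticks out 36 mm from its inner face, 144 mm from the hinge
- bearing: Loose steel ball bearing ring lying flat on the counter, 47 mm outside, 20 mm bore, 14 mm high, 0.11 kg. Origin: centre of its underside; z along its axis, up
- carton: Bystander: small cardboard carton, 62 x 46 x 40 mm, origin at the centre of its underside
- driver: Bystander: screwdriver lying on the counter
- can: Bystander: upright grey can, 60 mm across, 130 mm high
- lid_edge (a point): Middle of the hatch's free front edge, on its outer (upper) face, 172 mm from the hinge axis and 6 mm above it when shut; moves with the hatch. The hatch is a grey cap, 178 mm long from this edge and 158 mm wide, 6 mm thick; a 17 mm skirt hangs at its front and sides
Things that resemble listed ones, but are neither listed nor needed, are in the scene too. Of the things like the bearing, leave any that is green or turquoise; of the rest the larger one is meant.

How it is judged:
On the way, in this order (a step that is already met when the one before it is completed fails the run):
1. the hatch is freed and has sprung open (joint lid above 1.2 rad) (value of joint lid above 1.2 rad), for 0.2 s.
2. the bearing lies flat on the floor of the bin's store room, let go, with the hatch still open (x of bearing in the frame of bin between -0.045 and 0.08 m and y of bearing in the frame of bin between -0.07 and 0.07 m and z of bearing in the frame of bin below 0.018 m and angle between bearing's own z axis and vertical below 0.15 rad and contact force between the fingers and bearing below 0.05 N and value of joint lid above 0.5 rad), for 0.2 s.
At the end, for the whole second after the job is handed in: The hatch is latched shut (joint lid within 0.02 rad of 0, staying there by itself), the bearing lies flat (within 0.15 rad) and at rest on the floor of the bin's store room (value of joint lid between -0.02 and 0.02 rad and x of bearing in the frame of bin between -0.045 and 0.08 m and y of bearing in the frame of bin between -0.07 and 0.07 m and z of bearing in the frame of bin below 0.018 m and angle between bearing's own z axis and vertical below 0.15 rad and linear speed of bearing below 0.02 m/s); the robot touches nothing.
It fails at once if the hatch is pressed with more than 25 N (contact force between any of the fingers, the arm and lid above 25 N).
It fails at once if the bearing is dropped or thrown (moves faster than 0.6 m/s without being held) (linear speed of bearing above 0.6 m/s and contact force between the fingers and bearing below 0.05 N).
It fails at once if a bystander (carton, screwdriver, can) is moved by more than 30 mm (distance of any of carton, driver, can from where it was at the start of the episode above 0.03 m).
It also fails if it takes over 72 s, if anything falls off the work surface, if the arm or the gripper's body presses on something with over 40 N, if the wrist force passes 120 N, or if a joint passes its speed limit or range.

## Working session

There is one attempt and no reset: what is moved stays moved. The work goes in short steps, Python scripts to look and compute and a shell command to move; the robot and the scene stay as the last step left them, time stands still between calls to the robot, and variables do not carry over. Pictures are saved under pics/ and viewed, and the job is handed in when it is done.

```bash
ls; mkdir -p pics; python3 - <<'E'
from bench import *
import cv2,json
s=get_state();print(s)
for n in("scene","top","wrist"):
    im=camera(n);cv2.imwrite(f"pics/{n}0.png",im)
    i=camera_info(n);print(n,i)
E
```

```text
pics
{'time_s': 0.0, 'joints': array([ 1.21480819,  0.68999246, -0.19452799,  1.56636955,  0.15729877,
        0.90251389, -0.21512264]), 'joint_vel': array([ 0.00142544,  0.00034931,  0.00136827, -0.00019   ,  0.0005755 ,
       -0.00026391,  0.00025886]), 'joint_efforts': array([ 9.62848208e-05, -5.39620399e+01, -1.26678821e+00, -1.58544695e+01,
        9.01994761e-03,  9.36767610e-03, -2.16673271e-05]), 'ee_pos': array([ 0.23721831, -0.57755449,  0.25247229]), 'eef_rot': array([-0.58704686,  0.39426003, -0.39310117,  0.58771292]), 'wrist_force': array([-0.03210307, -0.30979817,  0.61712641]), 'moment': array([-0.00874869, -0.00157332,  0.00997921]), 'width': 0.08551104464388527}
scene {'fx': 454.4850812779763, 'fy': 454.4850812779763, 'cx': 324.54093184530166, 'cy': 241.52180007956352, 'world_from_camera': array([[-0.63515179,  0.55798171, -0.53407735,  0.99831219],
       [ 0.77236531,  0.45360499, -0.44462832,  0.3423218 ],
       [-0.00583432, -0.69490929, -0.71907374,  0.66505174],
       [ 0.        ,  0.        ,  0.        ,  1.        ]])}
top {'fx': 605.9066953030339, 'fy': 605.9066953030339, 'cx': 317.0375588321449, 'cy': 238.02358017173555, 'world_from_camera': array([[ 0.02951649, -0.99518868,  0.09342518,  0.44112825],
       [-0.99950302, -0.02835062,  0.01378216, -0.02940666],
       [-0.01106719, -0.09378555, -0.99553091,  1.40417154],
       [ 0.        ,  0.        ,  0.        ,  1.        ]])}
wrist {'fx': 378.1173350221873, 'fy': 378.1173350221873, 'cx': 316.0658291092488, 'cy': 244.28673727245777, 'world_from_camera': array([[ 0.38019332, -0.88891991, -0.25548862,  0.30209916],
       [-0.9249042 , -0.36608365, -0.10264001, -0.55065306],
       [-0.00229146,  0.27532555, -0.96134832,  0.37172371],
       [ 0.        ,  0.        ,  0.        ,  1.        ]])}
```

View pics/scene0.png

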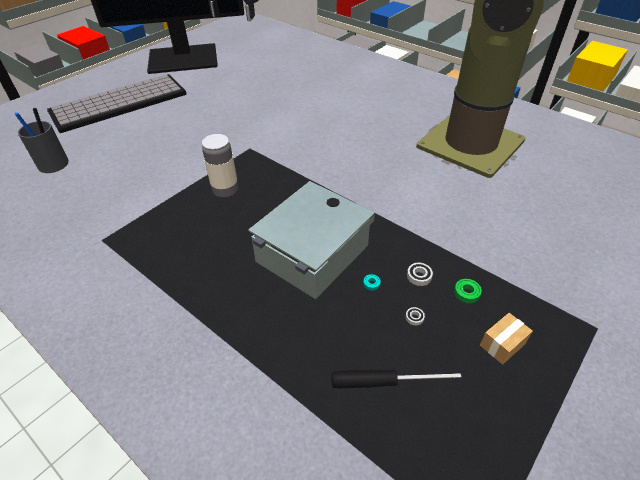

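View pics/top0.png

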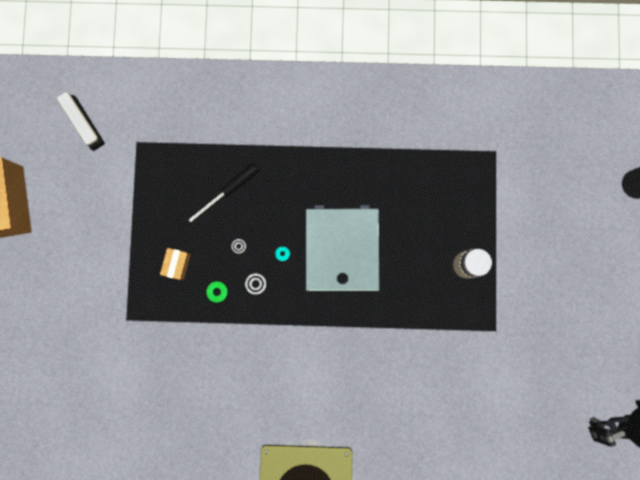

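View pics/wrist0.png

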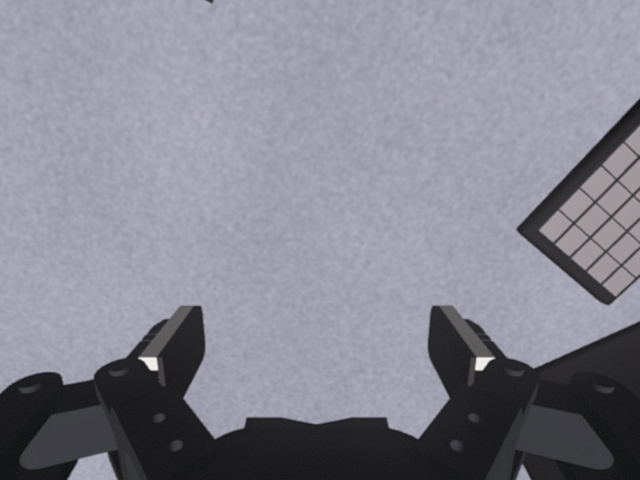

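```bash
cat > h.py <<'E'
from bench import *
import numpy as np,cv2
from scipy.spatial.transform import Rotation as R
def ray(n,u,v,z,info=None):
    i=info or camera_info(n);T=i["world_from_camera"]
    d=T[:3,:3]@np.array([(u-i["cx"])/i["fx"],(v-i["cy"])/i["fy"],1]);o=T[:3,3]
    return o+d*(z-o[2])/d[2]
def proj(n,p,info=None):
    i=info or camera_info(n);T=np.linalg.inv(i["world_from_camera"]);q=T[:3,:3]@np.array(p)+T[:3,3]
    return np.array([i["fx"]*q[0]/q[2]+i["cx"],i["fy"]*q[1]/q[2]+i["cy"]])
def rows(target,Rt=None,s=None):
    "shift & turn in pendant units from current measured pose"
    s=s or get_state();R0=R.from_quat(s["eef_rot"])
    d=R0.inv().apply(np.array(target)-s["ee_pos"])/0.25
    w=np.zeros(3) if Rt is None else (R0.inv()*Rt).as_rotvec()/2
    return np.round(d,4),np.round(w,4)
E
python3 - <<'E'
from h import *
np.set_printoptions(precision=4,suppress=True)
print(R.from_quat(get_state()["eef_rot"]).as_matrix())
Z={"bearing":.014,"lid_pad":.0885,"carton":.04,"can":.13,"driver":.015,"lid":.087,"bin":.07}
for n in("top","scene"):
    for l in Z:
        for r in regions_of(n,l)[:6]:
            ys,xs=np.nonzero(r["region"]);c=(xs.mean(),ys.mean())
            (cx,cy),sz,a=cv2.minAreaRect(np.stack([xs,ys],1).astype(np.float32))
            print(n,l,round(r["conf"],2),np.round(c,1),r["extent"],len(xs),"rect",np.round([cx,cy,*sz,a],1),ray(n,cx,cy,Z[l]))
E
```

```text
[[ 0.3801 -0.0007  0.925 ]
 [-0.925   0.0013  0.3801]
 [-0.0015 -1.     -0.0001]]
top bearing 0.85 [217.3 291.9] [207.6, 281.1, 229.0, 303.0] 318 rect [217. 292.  20.  20.  90.] [0.441  0.2151 0.014 ]
top bearing 0.82 [255.9 284.1] [246.2, 274.6, 265.5, 295.1] 312 rect [256. 284.  20.  20.  90.] [0.4619 0.1265 0.014 ]
top bearing 0.7 [238.1 246.4] [231.6, 239.5, 247.2, 253.7] 163 rect [238.  246.5  13.   14.   90. ] [0.5468 0.1714 0.014 ]
top bearing 0.49 [342.7 250. ] [308.2, 209.1, 379.1, 290.5] 5847 rect [342.4 249.8  81.4  72.3  89.2] [ 0.546  -0.0693  0.014 ]
top lid_pad 0.78 [342.5 249.8] [304.8, 208.0, 379.8, 290.6] 5878 rect [342.5 249.5  73.   81.    0. ] [ 0.5411 -0.0673  0.0885]
top carton 0.71 [175.8 264.3] [163.1, 250.4, 192.0, 282.2] 666 rect [175.7 264.3  24.   28.8  15.9] [0.5004 0.3068 0.04  ]
top can 0.73 [471.7 263.9] [453.6, 247.7, 490.7, 277.9] 930 rect [471.5 263.9  28.1  39.3  76. ] [ 0.5155 -0.3373  0.13  ]
top driver 0.55 [236.6 182.8] [190.3, 161.0, 259.6, 221.5] 467 rect [223.7 193.1  10.6  84.6  51.3] [0.6702 0.2098 0.015 ]
top lid 0.69 [343.1 249.6] [307.
[... 1143 characters left out ...]
.4, 365.1] 1520 rect [505.3 337.3  36.1  46.7  45. ] [0.4971 0.3109 0.015 ]
scene lid 0.85 [313.8 225. ] [250.6, 179.0, 374.2, 270.9] 6295 rect [313.5 223.   82.7 101.1  45. ] [ 0.5452 -0.061   0.087 ]
scene lid 0.5 [311.5 237.2] [249.2, 180.7, 374.7, 298.5] 8854 rect [311.8 234.3  95.5 115.8  45.6] [ 0.5694 -0.0444  0.087 ]
scene bin 0.71 [311.5 237.3] [245.6, 182.8, 372.9, 296.1] 9063 rect [310.8 233.1 101.3 112.5  39.8] [ 0.5556 -0.0591  0.07  ]
scene bin 0.64 [313.5 224.9] [249.4, 183.0, 375.3, 271.1] 6090 rect [312.8 223.3  80.6  99.7  45. ] [ 0.5333 -0.0735  0.07  ]
scene bin 0.37 [418.9 273.4] [407.0, 263.5, 430.1, 283.3] 414 rect [419.  273.5  21.   24.   90. ] [0.5134 0.1472 0.07  ]
```

```bash
python3 - <<'E'
from h import *
np.set_printoptions(precision=4,suppress=True)
for n,(u,v) in (("top",(342.5,278.5)),("scene",(333,202))):
    im=cv2.imread(f"pics/{n}0.png",0)[int(v)-14:int(v)+15,int(u)-14:int(u)+15]
    k,l,st,c=cv2.connectedComponentsWithStats((im<80).astype(np.uint8))
    for a in range(1,k):
        x,y=c[a]+[int(u)-14,int(v)-14]
        print(n,st[a],x,y,ray(n,x,y,.0885))
# lid corners in top
im=cv2.imread("pics/top0.png");big=cv2.resize(im[195:305,290:395],None,fx=6,fy=5.4,interpolation=cv2.INTER_CUBIC);cv2.imwrite("pics/lidzoom.png",big)
for u,v in((306,209),(378,208.5),(306,291),(379.5,291)):print(ray("top",u,v,.087))
print(rows([0.40,-0.07,0.3],R.from_matrix(np.array([[0,0,1],[-1,0,0],[0,-1,0]]))))
E
```

```text
top [ 9  9 11 11 89] 342.0 278.0 [ 0.4792 -0.0678  0.0885]
top [ 0 27 29  2 58] 342.0 291.5 [ 0.45   -0.0686  0.0885]
scene [7 0 1 1 1] 326.0 188.0 [ 0.4538 -0.106   0.0885]
scene [9 1 1 1 1] 328.0 189.0 [ 0.4537 -0.101   0.0885]
scene [11  2  1  1  1] 330.0 190.0 [ 0.4536 -0.0959  0.0885]
scene [13  3  1  1  1] 332.0 191.0 [ 0.4535 -0.0909  0.0885]
scene [ 8 10 12  9 91] 332.54945054945057 202.03296703296704 [ 0.4787 -0.0694  0.0885]
[0.628  0.0149 0.087 ]
[ 0.6335 -0.1428  0.087 ]
[0.4488 0.0093 0.087 ]
[ 0.4535 -0.1497  0.087 ]
(array([-1.633 , -0.1868,  1.3736]), array([-0.    ,  0.1949,  0.    ]))
```

View pics/lidzoom.png

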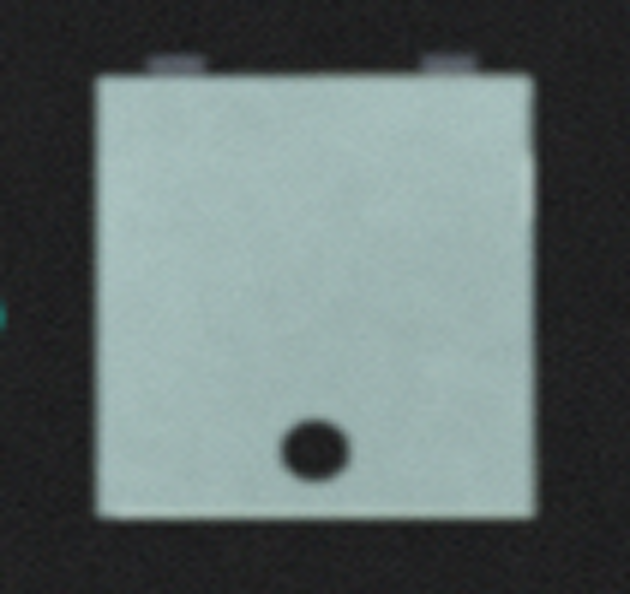

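```bash
cat >> h.py <<'E'
PAD=np.array([0.479,-0.0685,0.0885]);YAW=np.deg2rad(1.7)
BX=np.array([np.cos(YAW),np.sin(YAW),0]);BY=np.array([-BX[1],BX[0],0])
BIN=PAD-0.066*BX;BIN[2]=0
def binpt(x,y,z):return BIN+x*BX+y*BY+np.array([0,0,z])
RB=R.from_matrix(np.stack([BY,[0,0,-1],-BX],1))  # camera back, jaws along bin y
E
python3 - <<'E'
from h import *
np.set_printoptions(precision=4,suppress=True)
s=get_state();i=camera_info("wrist");T=i["world_from_camera"];R0=R.from_quat(s["eef_rot"])
for u in(203,430):
    p=T[:3,:3]@(np.array([(u-i["cx"])/i["fx"],(307-i["cy"])/i["fy"],1])*.1415)+T[:3,3]
    print("tip tool",R0.inv().apply(p-s["ee_pos"]))
print("cam in tool",R0.inv().apply(T[:3,3]-s["ee_pos"]),R0.inv().as_matrix()@T[:3,:3])
print(rows([0.37,-0.35,0.26],RB)); print(rows(PAD+[0,0,.15],RB)); print(binpt(17.5e-3,0,.0127),binpt(.08,0,.081))
E
```

```text
tip tool [-0.043   0.0105  0.0087]
tip tool [0.042  0.0106 0.0087]
cam in tool [-0.0005 -0.1191  0.0702] [[ 1.      0.0003 -0.0008]
 [ 0.0009 -0.2752  0.9614]
 [ 0.0001 -0.9614 -0.2752]]
(array([-0.6426, -0.0267,  0.8369]), array([ 0.0001, -1.3907,  0.    ]))
(array([-1.5184,  0.0592,  1.6682]), array([ 0.0001, -1.3907,  0.    ]))
[ 0.4305 -0.0699  0.0127] [ 0.493  -0.0681  0.081 ]
```

```bash
sed -i 's/PAD-0.066/PAD+0.066/' h.py
python3 -m pendant '[[-0.2,0,0.28,0,-0.08,0,1],[-0.4,-0.03,0.56,0,-0.15,0,1],[-0.6,-0.03,0.8,0,-0.22,0,0],[-0.65,-0.03,0.84,0,-0.3,0,-1],[-0.65,-0.03,0.84,0,-0.37,0,-1],[-0.65,-0.03,0.84,0,-0.44,0,-1],[-0.65,-0.03,0.84,0,-0.51,0,-1],[-0.65,-0.03,0.84,0,-0.58,0,-1],[-0.65,-0.03,0.84,0,-0.65,0,-1],[-0.65,-0.03,0.84,0,-0.7,0,-1],[-0.65,-0.03,0.84,0,-0.7,0,-1]]'
python3 - <<'E'
from h import *
np.set_printoptions(precision=4,suppress=True)
print(binpt(17.5e-3,0,.0127),binpt(.08,0,.081))
print(rows(PAD+[0,0,.13],RB),get_state()["joints"])
E
```

```text
time_s: 1.95
ee_pos: [0.37, -0.3482, 0.2608]
eef_rot: [-0.703, -0.077, 0.077, 0.703]
wrist_force: [0.7, 0.4, 0.8]
width: 0.0003
[ 0.5625 -0.066   0.0127] [ 0.6249 -0.0642  0.081 ]
(array([0.6687, 0.1695, 0.9973]), array([ 0.0001, -0.6908,  0.0002])) [ 1.0381  0.5759 -0.594   1.892   0.4362  0.8049  0.4292]
```

```bash

python3 -m pendant '[[0.13,0,0.2,0,-0.07,0,-1],[0.26,0,0.4,0,-0.14,0,-1],[0.4,0,0.6,0,-0.21,0,-1],[0.53,0,0.8,0,-0.28,0,-1],[0.6,0.1,0.9,0,-0.35,0,-1],[0.67,0.17,0.99,0,-0.42,0,-1],[0.67,0.17,0.99,0,-0.49,0,-1],[0.67,0.17,0.99,0,-0.56,0,-1],[0.67,0.17,0.99,0,-0.63,0,-1],[0.67,0.17,0.99,0,-0.69,0,-1],[0.67,0.17,0.99,0,-0.69,0,-1]]'
python3 - <<'E'
from h import *
np.set_printoptions(precision=4,suppress=True)
s=get_state();print(rows(PAD+[0,0,.13],RB),s["joints"],s["ee_pos"])
i=camera_info("wrist");cv2.imwrite("pics/w1.png",camera("wrist"));print(proj("wrist",PAD,i))
E
```

```text
time_s: 3.05
ee_pos: [0.4797, -0.0701, 0.2181]
eef_rot: [-0.493, -0.506, 0.507, 0.494]
wrist_force: [0.9, 0.2, -1.0]
width: -0.0005
(array([ 0.0066, -0.0017,  0.0028]), array([-0.0002, -0.0018,  0.0001])) [ 0.5927  0.6991 -0.8975  1.9966  0.7575  0.8209  0.852 ] [ 0.4797 -0.0701  0.2181]
[317.1116 241.3457]
```

View pics/w1.png

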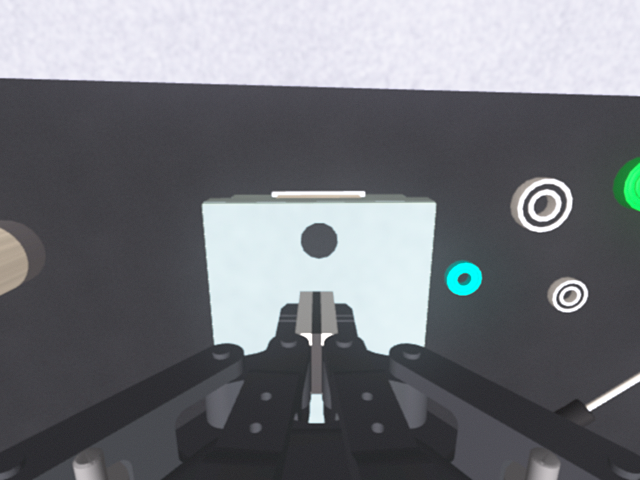

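```bash

python3 -m pendant '[[0.003,0.15,0.003,0,0,0,-1],[0.003,0.3,0.003,0,0,0,-1],[0.003,0.38,0.003,0,0,0,-1],[0.003,0.4,0.003,0,0,0,-1],[0.003,0.4,0.003,0,0,0,-1],[0.003,0.4,0.003,0,0,0,-1]]'
```

```text
time_s: 3.7
ee_pos: [0.4798, -0.0691, 0.1193]
eef_rot: [0.494, 0.507, -0.506, -0.493]
wrist_force: [0.4, -0.4, 0.1]
width: 0.0001
```

```bash

python3 -m pendant '[[0,0.012,0,0,0,0,-1],[0,0.024,0,0,0,0,-1],[0,0.032,0,0,0,0,-1],[0,0.036,0,0,0,0,-1],[0,0.036,0,0,0,0,-1]]'
python3 -m pendant '[[0,0.004,0,0,0,0,-1],[0,0.008,0,0,0,0,-1],[0,0.008,0,0,0,0,-1]]'
python3 -m pendant '[[0,0.004,0,0,0,0,-1],[0,0.008,0,0,0,0,-1],[0,0.008,0,0,0,0,-1]]'
```

```text
time_s: 4.2
ee_pos: [0.4792, -0.0695, 0.1094]
eef_rot: [0.493, 0.507, -0.507, -0.493]
wrist_force: [0.6, -0.6, 2.7]
width: 0.0
time_s: 4.5
ee_pos: [0.4791, -0.0694, 0.1072]
eef_rot: [-0.493, -0.507, 0.507, 0.493]
wrist_force: [1.2, -2.4, 2.4]
width: 0.0001
time_s: 4.8
ee_pos: [0.4791, -0.0694, 0.1054]
eef_rot: [-0.493, -0.507, 0.507, 0.493]
wrist_force: [-1.0, -2.7, 4.8]
width: 0.0
```

```bash

python3 -m pendant '[[0,0.004,0,0,0,0,-1],[0,0.004,0,0,0,0,-1]]'
python3 -m pendant '[[0,0.004,0,0,0,0,-1],[0,0.004,0,0,0,0,-1]]'
```

```text
time_s: 5.0
ee_pos: [0.479, -0.0694, 0.1045]
eef_rot: [-0.493, -0.507, 0.507, 0.493]
wrist_force: [-0.3, -2.1, 6.3]
width: -0.0
time_s: 5.2
ee_pos: [0.479, -0.0694, 0.1036]
eef_rot: [-0.493, -0.507, 0.507, 0.493]
wrist_force: [-0.8, -1.0, 6.5]
width: 0.0
```

```bash

python3 -m pendant '[[0,0.004,0,0,0,0,-1],[0,0.004,0,0,0,0,-1]]'
```

```text
time_s: 5.4
ee_pos: [0.479, -0.0694, 0.1028]
eef_rot: [-0.493, -0.507, 0.507, 0.493]
wrist_force: [-1.7, -1.3, 10.1]
width: -0.0001
```

```bash

python3 -m pendant '[[0,0.002,0,0,0,0,-1],[0,0.002,0,0,0,0,-1]]'
```

```text
time_s: 5.6
ee_pos: [0.479, -0.0694, 0.1025]
eef_rot: [-0.493, -0.507, 0.507, 0.492]
wrist_force: [-1.7, -1.5, 11.6]
width: -0.0005
```

```bash

python3 -m pendant '[[0,0.002,0,0,0,0,-1],[0,0.002,0,0,0,0,-1]]'
```

```text
time_s: 5.8
ee_pos: [0.479, -0.0694, 0.1021]
eef_rot: [-0.493, -0.507, 0.507, 0.492]
wrist_force: [-2.0, -1.9, 13.2]
width: 0.0002
```

```bash

python3 -m pendant '[[0,0.002,0,0,0,0,-1],[0,0.002,0,0,0,0,-1]]'
```

```text
time_s: 6.0
ee_pos: [0.4791, -0.0694, 0.1018]
eef_rot: [-0.493, -0.507, 0.507, 0.492]
wrist_force: [-2.6, -1.9, 14.1]
width: -0.0003
```

```bash

python3 -m pendant '[[0,0.002,0,0,0,0,-1],[0,0.002,0,0,0,0,-1]]'
```

```text
time_s: 6.2
ee_pos: [0.4791, -0.0693, 0.1014]
eef_rot: [-0.493, -0.507, 0.507, 0.492]
wrist_force: [-2.3, -1.4, 16.8]
width: 0.0002
```

```bash

python3 -m pendant '[[0,-0.01,0,0,0,0,-1],[0,-0.03,0,0,0,0,-1],[0,-0.06,0,0,0,0,-1],[0,-0.2,0,0,0,0,-1],[0,-0.4,0,0,0,0,-1],[0,-0.6,0.05,0,0,0,-1],[0,-0.72,0.15,0,0,0,-1],[0,-0.72,0.15,0,0,0,-1]]'
python3 - <<'E'
from h import *
cv2.imwrite("pics/s1.png",camera("scene"))
E
```

```text
time_s: 7.0
ee_pos: [0.4404, -0.0697, 0.2835]
eef_rot: [0.494, 0.508, -0.507, -0.491]
wrist_force: [0.9, -0.0, -0.4]
width: -0.0
```

View pics/s1.png

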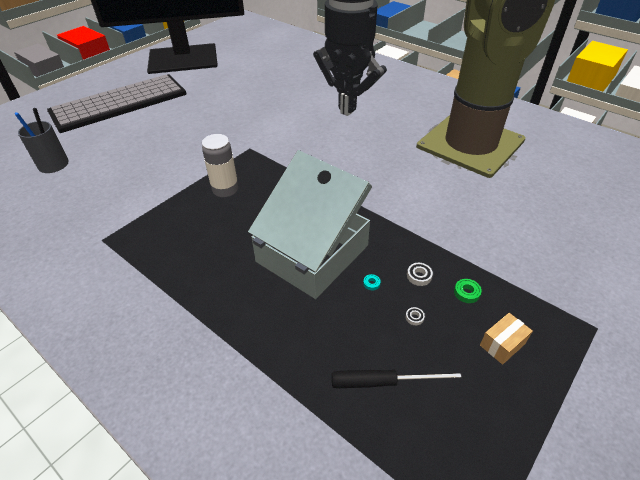

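```bash

python3 - <<'E'
from h import *
np.set_printoptions(precision=4,suppress=True)
print(rows([.465,.128,.16],RB))
E
```

```text
(array([ 0.7912,  0.4864, -0.117 ]), array([ 0.0012, -0.0006, -0.0007]))
```

```bash

python3 -m pendant '[[0.2,0,0,0,0,0,0.65],[0.4,0,0,0,0,0,0.65],[0.6,0.1,-0.05,0,0,0,0.65],[0.79,0.25,-0.11,0,0,0,0.65],[0.79,0.4,-0.11,0,0,0,0.65],[0.79,0.48,-0.117,0,0,0,0.65],[0.79,0.48,-0.117,0,0,0,0.65],[0.79,0.48,-0.117,0,0,0,0.65]]'
python3 - <<'E'
from h import *
np.set_printoptions(precision=4,suppress=True)
s=get_state();i=camera_info("wrist");im=camera("wrist");cv2.imwrite("pics/w2.png",im);print(s["ee_pos"],proj("wrist",[.465,.128,.014],i))
for r in regions_of("wrist","bearing"):
    ys,xs=np.nonzero(r["region"]);(cx,cy),sz,a=cv2.minAreaRect(np.stack([xs,ys],1).astype(np.float32))
    print(r["conf"],cx,cy,sz,ray("wrist",cx,cy,.014,i))
cv2.imwrite("pics/s2.png",camera("scene"))
E
```

```text
time_s: 7.85
ee_pos: [0.4647, 0.1279, 0.1596]
eef_rot: [-0.492, -0.506, 0.508, 0.493]
wrist_force: [0.2, 0.1, 0.3]
width: 0.0703
[0.4647 0.1279 0.1596] [315.052  237.1218]
0.83 243.19308471679688 314.4306945800781 (41.49304962158203, 34.52779006958008) [0.5279 0.0745 0.014 ]
0.75 439.5 206.0 (64.34671020507812, 67.17514038085938) [0.4397 0.2154 0.014 ]
0.68 136.0 479.0 (8.0, 0.0) [ 0.6901 -0.0238  0.014 ]
0.6 366.5000305175781 335.5000305175781 (39.59797668457031, 38.18376159667969) [0.5432 0.1704 0.014 ]
0.57 317.0 231.5 (63.0, 62.0) [0.4608 0.1293 0.014 ]
```

View pics/w2.png

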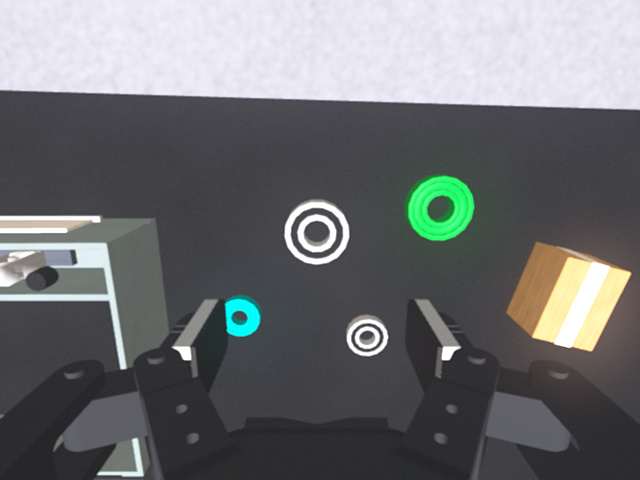

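View pics/s2.png

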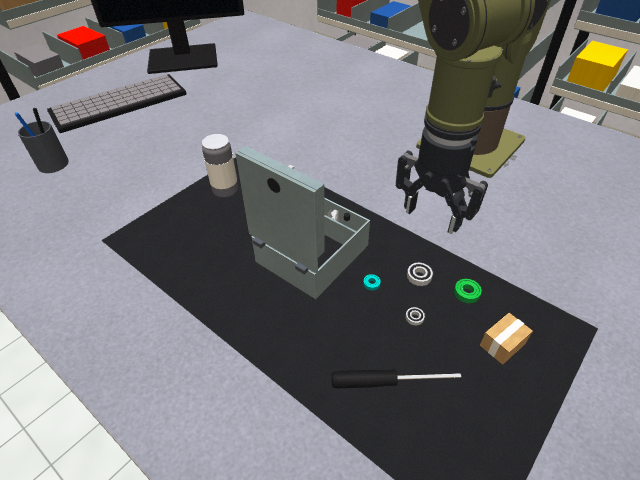

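```bash

python3 -m pendant '[[0.004,0.15,0.01,0,0,0,0.65],[0.004,0.3,0.01,0,0,0,0.65],[0.004,0.42,0.01,0,0,0,0.65],[0.004,0.5,0.01,0,0,0,0.65],[0.004,0.54,0.01,0,0,0,0.65],[0.004,0.54,0.01,0,0,0,0.65]]'
python3 -m pendant '[[0,0,0,0,0,0,-1],[0,0,0,0,0,0,-1],[0,0,0,0,0,0,-1],[0,0,0,0,0,0,-1],[0,0,0,0,0,0,-1]]'
python3 - <<'E'
from h import *
cv2.imwrite("pics/w3.png",camera("wrist"))
E
```

```text
time_s: 8.6
ee_pos: [0.463, 0.1285, 0.0251]
eef_rot: [0.493, 0.507, -0.507, -0.493]
wrist_force: [-0.2, -0.1, 1.0]
width: 0.0705
time_s: 9.1
ee_pos: [0.4635, 0.1289, 0.0269]
eef_rot: [0.494, 0.508, -0.506, -0.493]
wrist_force: [-0.7, -1.6, 6.6]
width: 0.0437
```

View pics/w3.png

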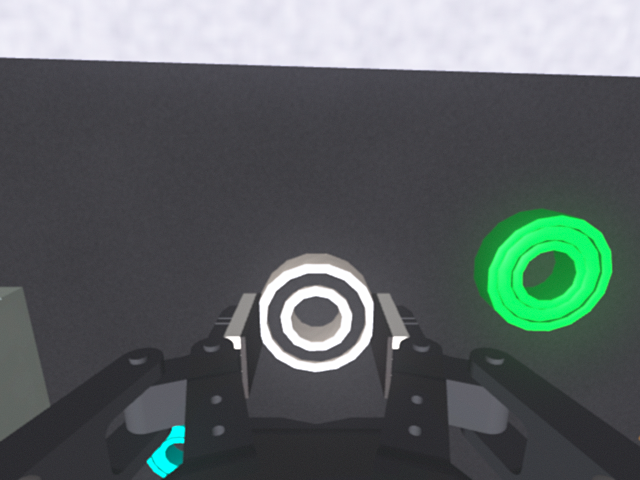

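```bash

python3 -m pendant '[[0,-0.04,0,0,0,0,-1],[0,-0.1,0,0,0,0,-1],[0,-0.2,0,0,0,0,-1],[0,-0.35,0,0,0,0,-1],[0,-0.5,0,0,0,0,-1],[0,-0.6,0,0,0,0,-1],[0,-0.6,0,0,0,0,-1]]'
python3 - <<'E'
from h import *
cv2.imwrite("pics/w4.png",camera("wrist"))
im=camera("scene");cv2.imwrite("pics/s4.png",cv2.resize(im[100:300,340:560],None,fx=3.6,fy=3))
np.set_printoptions(precision=4,suppress=True)
print(rows(binpt(0,0,.16),RB),get_state()["width"])
E
```

```text
time_s: 9.85
ee_pos: [0.4643, 0.1296, 0.179]
eef_rot: [0.494, 0.509, -0.504, -0.492]
wrist_force: [-0.3, -0.1, -2.3]
width: 0.0435
(array([-0.7878,  0.0639, -0.3071]), array([ 0.0007, -0.0012, -0.0001])) 0.04356537548254941
```

View pics/w4.png

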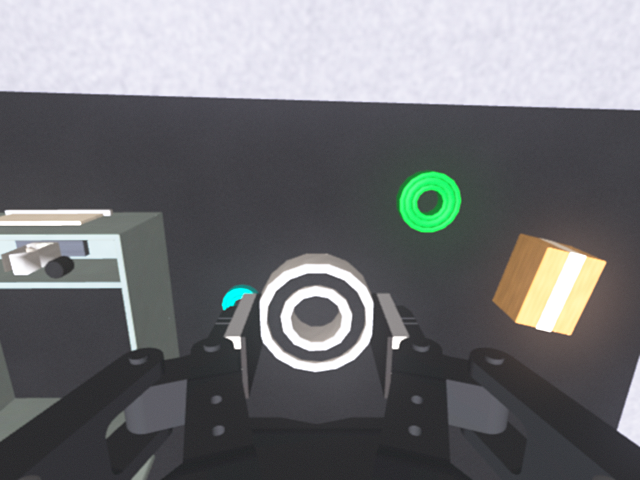

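View pics/s4.png

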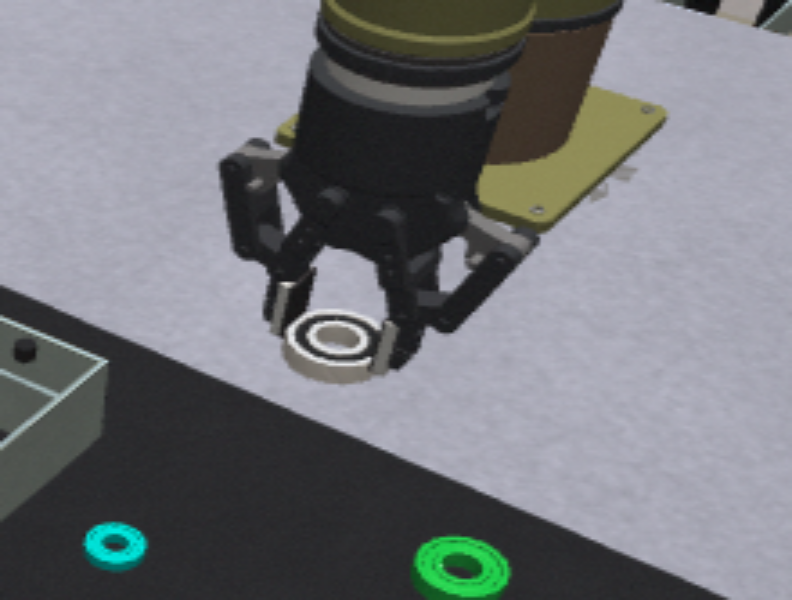

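```bash

python3 -m pendant '[[-0.13,0,-0.1,0,0,0,-1],[-0.28,0,-0.2,0,0,0,-1],[-0.43,0,-0.29,0,0,0,-1],[-0.58,0,-0.29,0,0,0,-1],[-0.7,0,-0.29,0,0,0,-1],[-0.79,0.06,-0.29,0,0,0,-1],[-0.79,0.06,-0.29,0,0,0,-1],[-0.79,0.06,-0.29,0,0,0,-1]]'
python3 - <<'E'
from h import *
cv2.imwrite("pics/w5.png",camera("wrist"));cv2.imwrite("pics/s5.png",camera("scene"))
np.set_printoptions(precision=4,suppress=True)
print(rows(binpt(-.003,0,.042),RB),get_state()["width"])
E
```

```text
time_s: 10.75
ee_pos: [0.5396, -0.0667, 0.1588]
eef_rot: [-0.492, -0.506, 0.507, 0.494]
wrist_force: [-0.5, 0.9, -0.5]
width: 0.0437
(array([-0.0077,  0.4722, -0.0058]), array([-0.0002,  0.0004,  0.0006])) 0.043559929859210235
```

View pics/w5.png

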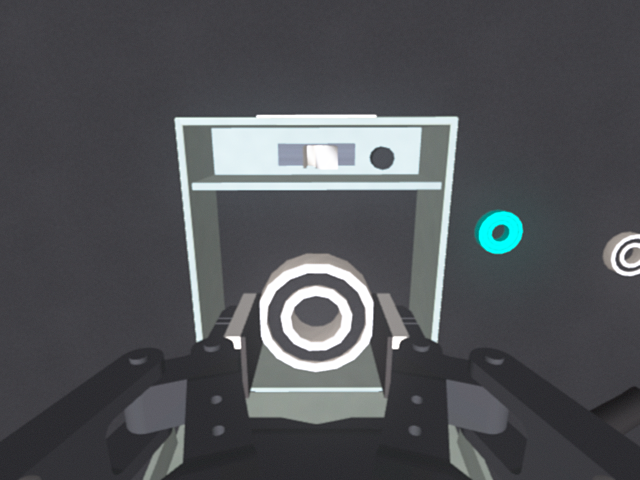

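View pics/s5.png

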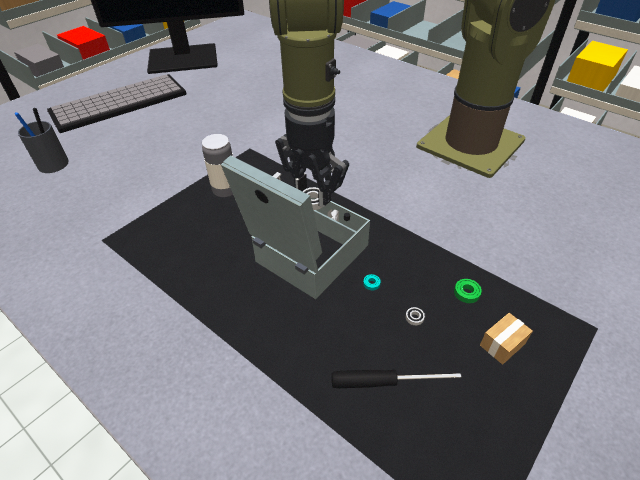

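```bash

python3 -m pendant '[[-0.006,0.12,-0.005,0,0,0,-1],[-0.006,0.24,-0.005,0,0,0,-1],[-0.006,0.34,-0.005,0,0,0,-1],[-0.006,0.42,-0.005,0,0,0,-1],[-0.006,0.45,-0.005,0,0,0,-1],[-0.006,0.45,-0.005,0,0,0,-1]]'
python3 -m pendant '[[0,0.006,0,0,0,0,-1],[0,0.012,0,0,0,0,-1],[0,0.016,0,0,0,0,-1],[0,0.016,0,0,0,0,-1]]'
```

```text
time_s: 11.45
ee_pos: [0.5417, -0.0668, 0.0474]
eef_rot: [-0.492, -0.507, 0.508, 0.493]
wrist_force: [-0.1, 0.8, -1.1]
width: 0.0433
time_s: 11.85
ee_pos: [0.5422, -0.0682, 0.0442]
eef_rot: [0.493, 0.507, -0.507, -0.493]
wrist_force: [0.1, -0.2, -1.0]
width: 0.0436
```

```bash

python3 -m pendant '[[0.004,0.004,0,0,0,0,-1],[0.004,0.008,0,0,0,0,-1],[0.004,0.008,0,0,0,0,-1]]'
python3 -m pendant '[[0,0.004,0,0,0,0,-1],[0,0.006,0,0,0,0,-1],[0,0.006,0,0,0,0,-1]]'
```

```text
time_s: 12.15
ee_pos: [0.5419, -0.067, 0.0417]
eef_rot: [-0.493, -0.507, 0.507, 0.493]
wrist_force: [1.3, -0.2, -1.1]
width: 0.0434
time_s: 12.45
ee_pos: [0.5419, -0.0671, 0.0402]
eef_rot: [-0.493, -0.507, 0.507, 0.493]
wrist_force: [-0.2, -0.2, -1.4]
width: 0.0435
```

```bash

python3 -m pendant '[[0,0.004,0,0,0,0,-1],[0,0.004,0,0,0,0,-1]]'
```

```text
time_s: 12.65
ee_pos: [0.5419, -0.0671, 0.0392]
eef_rot: [-0.493, -0.507, 0.507, 0.493]
wrist_force: [0.3, 0.3, -1.1]
width: 0.0432
```

```bash

python3 -m pendant '[[0,0.004,0,0,0,0,-1],[0,0.004,0,0,0,0,-1]]'
```

```text
time_s: 12.85
ee_pos: [0.5419, -0.067, 0.039]
eef_rot: [-0.493, -0.507, 0.507, 0.493]
wrist_force: [-1.7, -0.4, 5.7]
width: 0.0434
```

```bash

python3 -m pendant '[[0,0.004,0,0,0,0,-1],[0,0.004,0,0,0,0,-1]]'
```

```text
time_s: 13.05
ee_pos: [0.5419, -0.067, 0.0389]
eef_rot: [-0.493, -0.507, 0.507, 0.492]
wrist_force: [-3.4, -0.5, 14.4]
width: 0.0434
```

```bash

python3 -m pendant '[[0,-0.005,0,0,0,0,-1],[0,-0.005,0,0,0,0,0.1],[0,-0.005,0,0,0,0,0.25],[0,-0.005,0,0,0,0,0.5],[0,-0.005,0,0,0,0,0.5],[0,-0.005,0,0,0,0,0.5]]'
python3 - <<'E'
from h import *
cv2.imwrite("pics/w6.png",camera("wrist"))
E
```

```text
time_s: 13.65
ee_pos: [0.5419, -0.067, 0.0384]
eef_rot: [-0.493, -0.507, 0.507, 0.493]
wrist_force: [0.2, 1.2, -0.5]
width: 0.0641
```

View pics/w6.png

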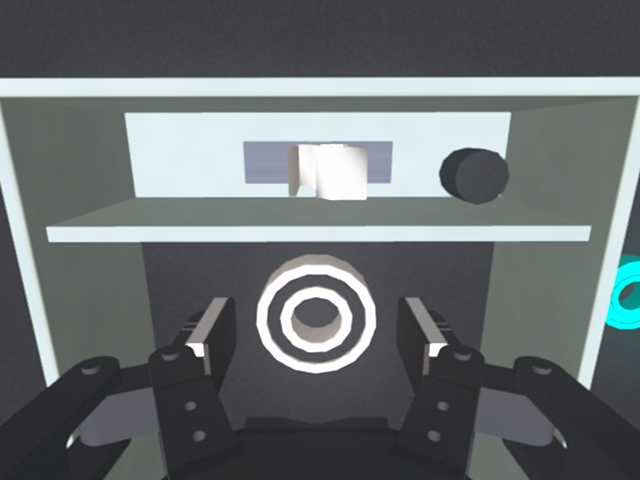

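```bash

python3 -m pendant '[[0,-0.04,0,0,0,0,0.5],[0,-0.12,0,0,0,0,0.5],[0,-0.3,0,0,0,0,0.5],[0,-0.5,0,0,0,0,0],[0,-0.7,0,0,0,0,-1],[0,-0.9,0,0,0,0,-1],[0,-1,0,0,0,0,-1],[0,-1,0,0,0,0,-1]]'
python3 - <<'E'
from h import *
np.set_printoptions(precision=4,suppress=True)
cv2.imwrite("pics/t7.png",camera("top"));cv2.imwrite("pics/s7.png",camera("scene"));cv2.imwrite("pics/w7.png",camera("wrist"))
print(rows(binpt(0.0,0,.345),RB));print(rows(binpt(0.17,0,.345),RB))
for th in(100,): 
  t=np.deg2rad(th)
  for r in(.1,.172):
    for y in(-.079,.079):
      p=binpt(.08-r*np.cos(t)+.006*np.sin(t),y,.081+r*np.sin(t)+.006*np.cos(t));print(p,proj("top",p),proj("scene",p))
E
```

```text
time_s: 14.5
ee_pos: [0.5439, -0.066, 0.2933]
eef_rot: [0.495, 0.509, -0.505, -0.491]
wrist_force: [0.5, 0.2, -0.6]
width: 0.0001
(array([ 0.0028, -0.228 , -0.0153]), array([-0.0008, -0.0007, -0.0003]))
(array([ 0.0038, -0.2292, -0.6953]), array([-0.0008, -0.0007, -0.0003]))
[ 0.6505 -0.1424  0.1784] [381.9837 193.8642] [233.3697 195.6676]
[0.6459 0.0155 0.1784] [304.6932 194.0176] [307.4291 237.0223]
[ 0.663  -0.1421  0.2493] [385.4331 181.3418] [220.4797 164.2267]
[0.6584 0.0159 0.2493] [303.554 181.523] [299.989  206.0006]
```

View pics/t7.png

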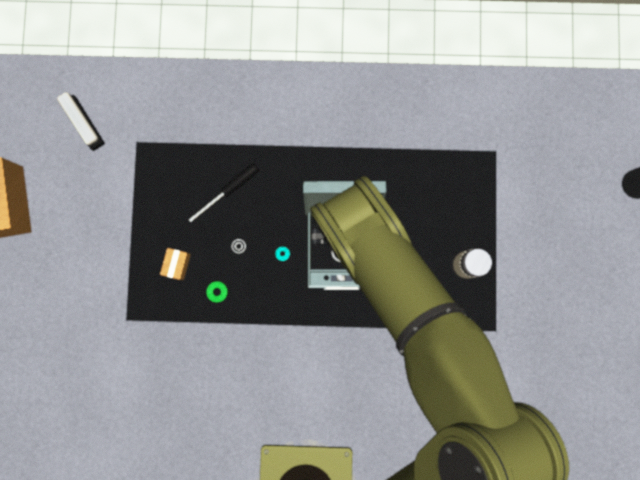

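View pics/s7.png

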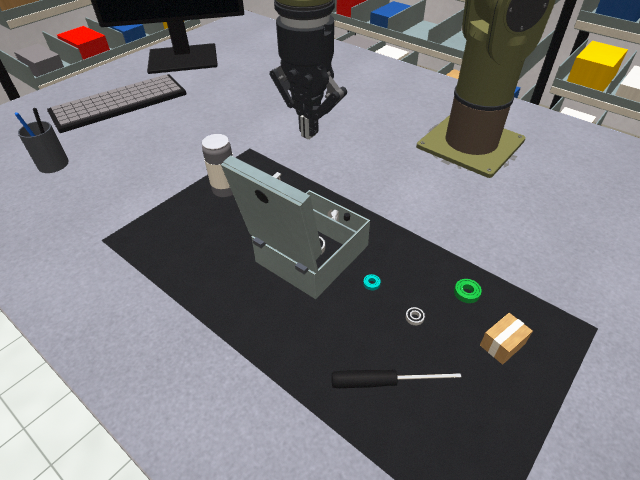

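View pics/w7.png

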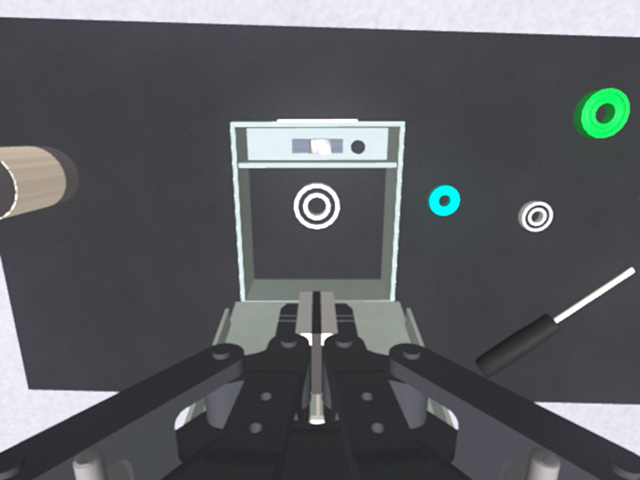

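```bash

python3 -m pendant '[[0,-0.15,0,0,0,0,-1],[0.002,-0.23,-0.06,0,0,0,-1],[0.002,-0.23,-0.2,0,0,0,-1],[0.003,-0.23,-0.4,0,0,0,-1],[0.003,-0.23,-0.6,0,0,0,-1],[0.003,-0.23,-0.7,0,0,0,-1],[0.003,-0.23,-0.7,0,0,0,-1],[0.003,-0.23,-0.7,0,0,0,-1]]'
python3 - <<'E'
from h import *
np.set_printoptions(precision=4,suppress=True)
print(rows(binpt(0.17,0,.222),RB));cv2.imwrite("pics/s8.png",camera("scene"))
E
```

```text
time_s: 15.45
ee_pos: [0.7161, -0.0608, 0.3436]
eef_rot: [-0.492, -0.506, 0.508, 0.494]
wrist_force: [0.6, -0.7, -0.4]
width: -0.0001
(array([-0.0029,  0.4864,  0.0029]), array([-0.0021, -0.0001,  0.0001]))
```

View pics/s8.png

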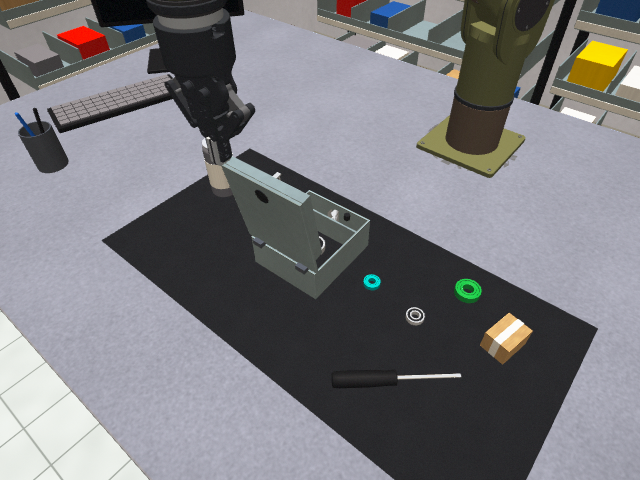

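```bash

python3 -m pendant '[[-0.002,0.12,0,0,0,0,-1],[-0.002,0.25,0,0,0,0,-1],[-0.002,0.38,0,0,0,0,-1],[-0.002,0.48,0,0,0,0,-1],[-0.002,0.48,0,0,0,0,-1],[-0.002,0.48,0,0,0,0,-1]]'
python3 - <<'E'
from h import *
np.set_printoptions(precision=4,suppress=True)
s=get_state();print(s["ee_pos"],s["wrist_force"])
for th in range(95,-1,-5):
    t=np.deg2rad(th);r=.157
    c=binpt(.08-r*np.cos(t)+.006*np.sin(t)+.011,0,.081+r*np.sin(t)+.0065*np.cos(t)+.022)
    print(th,c,rows(c,RB)[0])
cv2.imwrite("pics/s9.png",camera("scene"))
E
```

```text
time_s: 16.1
ee_pos: [0.7163, -0.0622, 0.2268]
eef_rot: [-0.493, -0.507, 0.507, 0.493]
wrist_force: [0.4, -0.2, 0.5]
width: 0.0001
[ 0.7163 -0.0622  0.2268] [ 0.4384 -0.1701  0.5411]
95 [ 0.6556 -0.0633  0.2588] [ 0.0026 -0.1281  0.243 ]
90 [ 0.6419 -0.0637  0.26  ] [ 0.0025 -0.1328  0.2977]
85 [ 0.6282 -0.0641  0.26  ] [ 0.0024 -0.1326  0.3525]
80 [ 0.6146 -0.0645  0.2587] [ 0.0023 -0.1277  0.4071]
75 [ 0.6011 -0.0649  0.2563] [ 0.0023 -0.1181  0.461 ]
70 [ 0.5879 -0.0653  0.2528] [ 0.0022 -0.1037  0.5139]
65 [ 0.575  -0.0656  0.248 ] [ 0.0021 -0.0849  0.5653]
60 [ 0.5627 -0.066   0.2422] [ 0.0021 -0.0616  0.6149]
55 [ 0.5508 -0.0664  0.2353] [ 0.002  -0.034   0.6622]
50 [ 0.5397 -0.0667  0.2274] [ 0.0019 -0.0025  0.7069]
45 [ 0.5292 -0.067   0.2186] [0.0019 0.0329 0.7487]
40 [ 0.5196 -0.0673  0.2089] [0.0018 0.0718 0.7873]
35 [ 0.5108 -0.0676  0.1984] [0.0018 0.1139 0.8223]
30 [ 0.503  -0.0678  0.1871] [0.0018 0.1588 0.8535]
25 [ 0.4962 -0.068   0.1752] [0.0017 0.2064 0.8806]
20 [ 0.4905 -0.0682  0.1628] [0.0017 0.2562 0.9035]
15 [ 0.4859 -0.0683  0.1499] [0.0017 0.3077 0.922 ]
10 [ 0.4824 -0.0684  0.1367] [0.0017 0.3607 0.9359]
5 [ 0.4801 -0.0685  0.1232] [0.0017 0.4147 0.9451]
0 [ 0.479  -0.0685  0.1095] [0.0017 0.4694 0.9495]
```

View pics/s9.png

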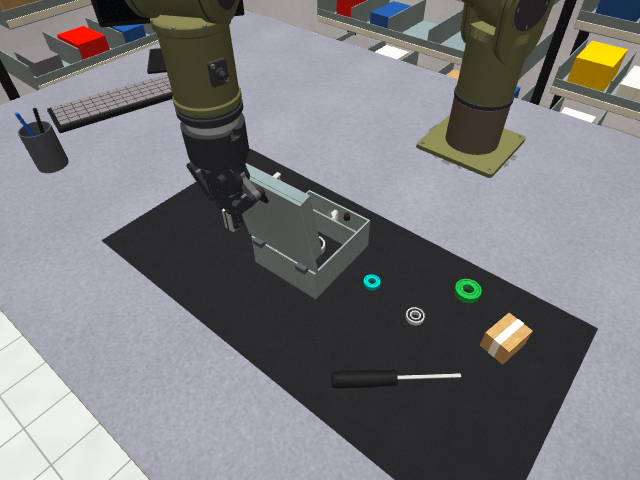

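```bash

python3 -m pendant '[[0,0,0.06,0,0,0,-1],[0,0,0.12,0,0,0,-1],[0,-0.02,0.15,0,0,0,-1],[0.001,-0.04,0.18,0,0,0,-1],[0.001,-0.06,0.21,0,0,0,-1],[0.002,-0.08,0.24,0,0,0,-1],[0.002,-0.09,0.27,0,0,0,-1],[0.002,-0.1,0.3,0,0,0,-1],[0.002,-0.1,0.3,0,0,0,-1]]'
python3 - <<'E'
from h import *
np.set_printoptions(precision=4,suppress=True)
for th in range(85,-1,-5):
    t=np.deg2rad(th);r=.157
    c=binpt(.08-r*np.cos(t)+.006*np.sin(t)+.011,0,.081+r*np.sin(t)+.0065*np.cos(t)+.022)
    print(th,rows(c,RB)[0])
cv2.imwrite("pics/s10.png",camera("scene"))
E
```

```text
time_s: 17.05
ee_pos: [0.6411, -0.0635, 0.2516]
eef_rot: [-0.493, -0.507, 0.507, 0.493]
wrist_force: [1.6, -0.9, 0.9]
width: -0.0004
85 [-0.0009 -0.0337  0.0514]
80 [-0.001  -0.0287  0.106 ]
75 [-0.001  -0.0191  0.1599]
70 [-0.0011 -0.0048  0.2128]
65 [-0.0011  0.0141  0.2642]
60 [-0.0011  0.0374  0.3138]
55 [-0.0012  0.065   0.3611]
50 [-0.0012  0.0965  0.4058]
45 [-0.0012  0.1319  0.4476]
40 [-0.0013  0.1707  0.4862]
35 [-0.0013  0.2128  0.5212]
30 [-0.0013  0.2578  0.5523]
25 [-0.0013  0.3054  0.5795]
20 [-0.0013  0.3551  0.6024]
15 [-0.0013  0.4067  0.6208]
10 [-0.0013  0.4597  0.6347]
5 [-0.0013  0.5137  0.6439]
0 [-0.0013  0.5684  0.6484]
```

View pics/s10.png

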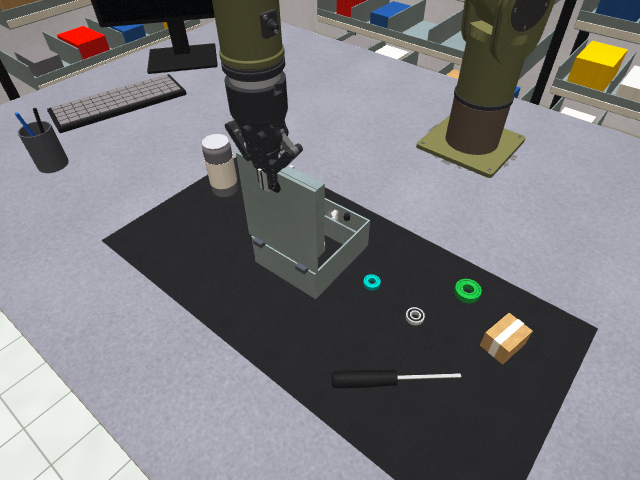

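```bash

python3 -m pendant '[[0,-0.01,0.03,0,0,0,-1],[0,-0.02,0.06,0,0,0,-1],[0,-0.023,0.1,0,0,0,-1],[0,-0.02,0.14,0,0,0,-1],[0,-0.01,0.18,0,0,0,-1],[0,0,0.22,0,0,0,-1],[0,0.015,0.262,0,0,0,-1],[0,0.038,0.314,0,0,0,-1],[0,0.065,0.361,0,0,0,-1],[0,0.097,0.406,0,0,0,-1],[0,0.132,0.448,0,0,0,-1],[0,0.132,0.448,0,0,0,-1]]'
python3 - <<'E'
from h import *
np.set_printoptions(precision=4,suppress=True)
for th in range(45,-1,-5):
    t=np.deg2rad(th);r=.157
    c=binpt(.08-r*np.cos(t)+.006*np.sin(t)+.011,0,.081+r*np.sin(t)+.0065*np.cos(t)+.022)
    print(th,rows(c,RB)[0])
cv2.imwrite("pics/s11.png",camera("scene"))
E
```

```text
time_s: 18.3
ee_pos: [0.5276, -0.067, 0.2176]
eef_rot: [-0.492, -0.506, 0.508, 0.493]
wrist_force: [0.9, -0.3, 1.8]
width: -0.0001
45 [-0.0003 -0.0042 -0.0062]
40 [-0.0003  0.0348  0.0322]
35 [-0.0003  0.077   0.0671]
30 [-0.0002  0.1221  0.0981]
25 [-0.0002  0.1697  0.1251]
20 [-0.0002  0.2195  0.1478]
15 [-0.0001  0.2712  0.1661]
10 [-0.0001  0.3242  0.1799]
5 [-0.0001  0.3783  0.1889]
0 [-0.      0.4329  0.1932]
```

View pics/s11.png

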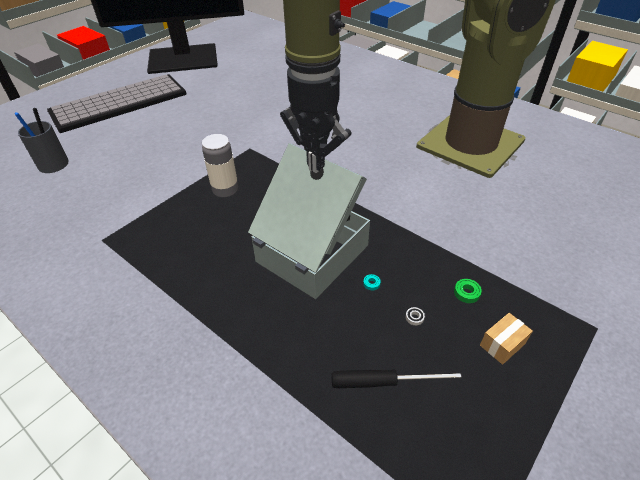

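Works as planned; continue down to about 5°, then slowly.

```bash

python3 -m pendant '[[0,0.035,0.032,0,0,0,-1],[0,0.077,0.067,0,0,0,-1],[0,0.122,0.098,0,0,0,-1],[0,0.17,0.125,0,0,0,-1],[0,0.22,0.148,0,0,0,-1],[0,0.26,0.164,0,0,0,-1],[0,0.3,0.175,0,0,0,-1],[0,0.33,0.182,0,0,0,-1],[0,0.355,0.187,0,0,0,-1],[0,0.378,0.19,0,0,0,-1],[0,0.378,0.19,0,0,0,-1]]'
python3 - <<'E'
from h import *
np.set_printoptions(precision=4,suppress=True)
print(rows([PAD[0],PAD[1],.110],RB))
E
```

```text
time_s: 19.45
ee_pos: [0.4821, -0.0678, 0.1229]
eef_rot: [-0.493, -0.507, 0.507, 0.493]
wrist_force: [-2.1, 0.9, 2.1]
width: 0.0001
(array([-0.0023,  0.0515,  0.0125]), array([-0.0005, -0.0006,  0.0001]))
```

```bash

python3 -m pendant '[[0,0.012,0.004,0,0,0,-1],[0,0.024,0.007,0,0,0,-1],[0,0.036,0.01,0,0,0,-1],[0,0.048,0.01,0,0,0,-1],[0,0.052,0.01,0,0,0,-1],[0,0.052,0.01,0,0,0,-1]]'
python3 -m pendant '[[0,0.004,0,0,0,0,-1],[0,0.008,0,0,0,0,-1],[0,0.012,0,0,0,0,-1],[0,0.012,0,0,0,0,-1]]'
```

```text
time_s: 20.05
ee_pos: [0.4803, -0.068, 0.1105]
eef_rot: [0.493, 0.507, -0.507, -0.493]
wrist_force: [2.4, 0.1, 2.6]
width: -0.0
time_s: 20.45
ee_pos: [0.48, -0.0681, 0.1074]
eef_rot: [-0.493, -0.507, 0.507, 0.493]
wrist_force: [2.0, 1.9, 2.8]
width: 0.0
```

```bash

python3 -m pendant '[[0,0.004,0,0,0,0,-1],[0,0.008,0,0,0,0,-1],[0,0.008,0,0,0,0,-1]]'
```

```text
time_s: 20.75
ee_pos: [0.4799, -0.068, 0.1056]
eef_rot: [-0.493, -0.507, 0.507, 0.493]
wrist_force: [1.5, -0.5, 4.3]
width: -0.0004
```

```bash

python3 -m pendant '[[0,0.004,0,0,0,0,-1],[0,0.008,0,0,0,0,-1],[0,0.008,0,0,0,0,-1]]'
```

```text
time_s: 21.05
ee_pos: [0.4799, -0.068, 0.1038]
eef_rot: [-0.493, -0.507, 0.507, 0.493]
wrist_force: [0.4, 0.6, 7.4]
width: 0.0002
```

```bash

python3 -m pendant '[[0,0.004,0,0,0,0,-1],[0,0.004,0,0,0,0,-1]]'
```

```text
time_s: 21.25
ee_pos: [0.4799, -0.068, 0.1029]
eef_rot: [-0.493, -0.507, 0.507, 0.493]
wrist_force: [0.2, -0.0, 7.8]
width: 0.0001
```

```bash

python3 -m pendant '[[0,0.002,0,0,0,0,-1],[0,0.002,0,0,0,0,-1]]'
```

```text
time_s: 21.45
ee_pos: [0.4799, -0.068, 0.1025]
eef_rot: [-0.493, -0.507, 0.507, 0.493]
wrist_force: [0.3, 0.4, 8.7]
width: 0.0003
```

```bash

python3 -m pendant '[[0,0.002,0,0,0,0,-1],[0,0.002,0,0,0,0,-1]]'
```

```text
time_s: 21.65
ee_pos: [0.4799, -0.068, 0.102]
eef_rot: [-0.493, -0.507, 0.507, 0.493]
wrist_force: [0.2, 0.1, 10.1]
width: 0.0001
```

```bash

python3 -m pendant '[[0,0.002,0,0,0,0,-1],[0,0.002,0,0,0,0,-1]]'
```

```text
time_s: 21.85
ee_pos: [0.4799, -0.068, 0.1016]
eef_rot: [0.493, 0.507, -0.507, -0.493]
wrist_force: [-0.2, -0.6, 10.7]
width: -0.0001
```

```bash

python3 -m pendant '[[0,0.002,0,0,0,0,-1],[0,0.002,0,0,0,0,-1]]'
```

```text
time_s: 22.05
ee_pos: [0.48, -0.068, 0.1011]
eef_rot: [0.493, 0.507, -0.507, -0.493]
wrist_force: [-0.5, 0.1, 10.7]
width: -0.0002
```

```bash

python3 -m pendant '[[0,0.002,0,0,0,0,-1],[0,0.002,0,0,0,0,-1]]'
```

```text
time_s: 22.25
ee_pos: [0.4799, -0.068, 0.1007]
eef_rot: [-0.493, -0.507, 0.507, 0.493]
wrist_force: [-1.1, -0.8, 11.7]
width: 0.0
```

```bash

python3 -m pendant '[[0,0.002,0,0,0,0,-1],[0,0.002,0,0,0,0,-1]]'
```

```text
time_s: 22.45
ee_pos: [0.48, -0.068, 0.1002]
eef_rot: [-0.493, -0.507, 0.507, 0.492]
wrist_force: [-0.1, -0.3, 11.6]
width: -0.0004
```

```bash

python3 -m pendant '[[0,0.002,0,0,0,0,-1],[0,0.002,0,0,0,0,-1]]'
```

```text
time_s: 22.65
ee_pos: [0.48, -0.068, 0.0998]
eef_rot: [0.493, 0.507, -0.507, -0.492]
wrist_force: [-0.8, -0.2, 12.8]
width: 0.0003
```

```bash

python3 -m pendant '[[0,0.002,0,0,0,0,-1],[0,0.002,0,0,0,0,-1]]'
```

```text
time_s: 22.85
ee_pos: [0.48, -0.068, 0.0993]
eef_rot: [0.493, 0.507, -0.507, -0.492]
wrist_force: [-0.1, -0.7, 13.3]
width: 0.0003
```

```bash

python3 -m pendant '[[0,0.002,0,0,0,0,-1],[0,0.002,0,0,0,0,-1]]'
```

```text
time_s: 23.05
ee_pos: [0.48, -0.068, 0.0989]
eef_rot: [-0.493, -0.507, 0.507, 0.492]
wrist_force: [0.1, -0.2, 12.9]
width: 0.0
```

```bash

python3 -m pendant '[[0,0.002,0,0,0,0,-1],[0,0.002,0,0,0,0,-1]]'
```

```text
time_s: 23.25
ee_pos: [0.48, -0.068, 0.0984]
eef_rot: [0.493, 0.507, -0.507, -0.492]
wrist_force: [-0.1, -1.2, 14.6]
width: 0.0001
```

```bash

python3 -m pendant '[[0,0.002,0,0,0,0,-1],[0,0.002,0,0,0,0,-1]]'
```

```text
time_s: 23.45
ee_pos: [0.48, -0.068, 0.098]
eef_rot: [0.493, 0.507, -0.507, -0.492]
wrist_force: [-1.0, -0.2, 15.6]
width: 0.0002
```

```bash

python3 -m pendant '[[0,0.002,0,0,0,0,-1],[0,0.002,0,0,0,0,-1]]'
```

```text
time_s: 23.65
ee_pos: [0.48, -0.068, 0.0978]
eef_rot: [0.493, 0.507, -0.507, -0.492]
wrist_force: [-1.8, -1.0, 18.0]
width: 0.0002
```

```bash

python3 - <<'E'
from h import *
cv2.imwrite("pics/s12.png",camera("scene"))
print(get_state()["wrist_force"])
E
```

```text
[-0.37745426  0.07253773 18.00090646]
```

View pics/s12.png

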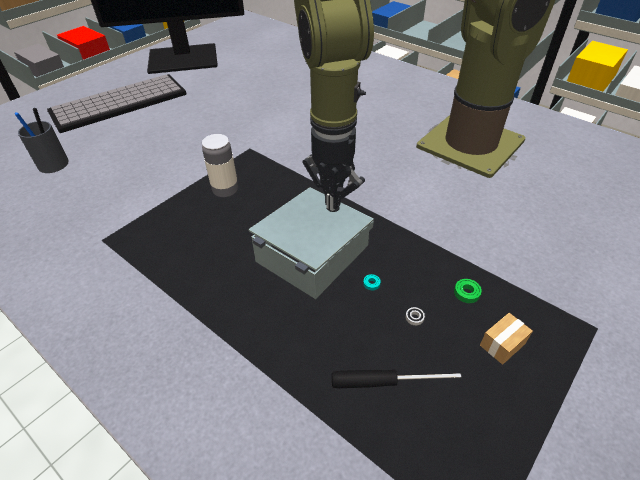

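```bash

python3 -m pendant '[[0,-0.008,0,0,0,0,-1],[0,-0.02,0,0,0,0,-1],[0,-0.04,0,0,0,0,-1],[0,-0.064,0,0,0,0,-1],[0,-0.08,0,0,0,0,-1],[0,-0.08,0,0,0,0,-1],[0,-0.08,0,0,0,0,-1],[0,-0.08,0,0,0,0,-1]]'
python3 - <<'E'
from h import *
cv2.imwrite("pics/s13.png",camera("scene"))
E
```

```text
time_s: 24.5
ee_pos: [0.4795, -0.0682, 0.1162]
eef_rot: [-0.493, -0.507, 0.507, 0.493]
wrist_force: [0.0, 0.3, -0.0]
width: -0.0
```

View pics/s13.png

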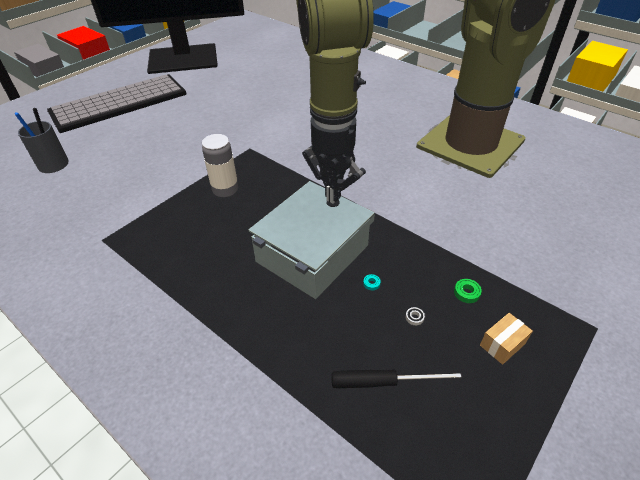

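Force on the finger is zero at 6 mm above, so the hatch holds by itself. I'll retreat and verify before handing in.

```bash

python3 -m pendant '[[0,-0.1,0,0,0,0,-1],[0,-0.3,0,0,0,0,-1],[0,-0.5,0,0,0,0,-1],[0,-0.7,0.05,0,0,0,-1],[0,-0.75,0.15,0,0,0,-1],[0,-0.75,0.25,0,0,0,-1],[0,-0.75,0.25,0,0,0,-1],[0,-0.75,0.25,0,0,0,-1],[0,-0.75,0.25,0,0,0,-1],[0,-0.75,0.25,0,0,0,-1],[0,-0.75,0.25,0,0,0,-1]]'
python3 - <<'E'
from h import *
im=camera("scene");a=cv2.imread("pics/scene0.png");cv2.imwrite("pics/s14.png",np.hstack([x[160:320,240:560] for x in(a,im)]))
d=cv2.absdiff(a,im)[170:310,240:380].max(2);print((d>40).sum())
E
```

```text
time_s: 25.65
ee_pos: [0.4179, -0.0696, 0.3038]
eef_rot: [0.493, 0.507, -0.507, -0.493]
wrist_force: [-0.0, 0.2, -1.1]
width: -0.0
0
```

View pics/s14.png

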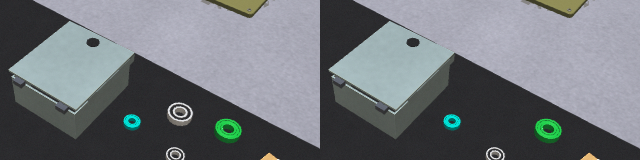

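The hatch looks the same as in the first picture: no pixels differ around the bin, and only the bearing is gone from the counter. Handing in.

```bash
python3 -c "
from bench import *
print(hand_in())"
```

```text
the job is handed in; nothing more can be done
None
```

The bearing is in the bin with the hatch shut over it, and I handed the job in at about 26 s of the 72 s allowed. `hand_in` gave no verdict.

- **Opening:** I pressed the pad until the wrist read about 17 N, and the hatch sprang open.
- **Placing:** I picked up the larger white-grey bearing and lowered it onto the store-room floor. I released it only once I felt contact; the wrist peaked near 14 N. A picture from above showed it lying flat and let go.
- **Closing:** I swung the hatch shut from behind and pressed it to its stop. The highest reading was 18 N, below the 25 N limit.

**Last checks:**
- With the finger lifted 6 mm clear, the force was zero, so the hatch was not pushing back.
- About a second later the bin looked the same as in the first picture, with no pixels differing around it.
- The carton, screwdriver and can look unmoved in the scene pictures; I did not re-measure them. I did not see the bearing again after the hatch closed.

**Readings that disagreed:**
- The opening press showed its steep rise about 3 to 4 mm shallower than the closing press did. I can't explain this, but both presses did their job.
- The gripper read 43.5 mm while holding the 47 mm bearing. The pictures showed a firm, level grip.

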